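Hang the magnifier headset on the loupe stand

TASK

Take the magnifier headset by its orange crest out of the sloping cradle and hang it upright over the chrome stand's level bar, its blue crown lying flat on the bar between the two black collars with a leg on each side. The bar's height was set by hand, so feel for it: lower the headset gently until the bar carries it before you let go, neither dropping it nor pressing it down hard. Leave the things lying about the bench where they are.

Things in the scene. Friction and masses are not known exactly. Their poses are not given: they have to be found in the camera images.
- headset: Rigid blue over-the-head magnifier headset, 0.22 kg: an arch in its own y-z plane, 20 mm wide (x), 154 over the legs (y), 149 high. Origin midway between the undersides of its black feet; z up through the crest, x normal to the arch, to the side of the two lenses, one on each leg (to x = 25 mm, |y| 32 to 68, z 28 to 68). Starts leaning in the cradle, tilted 0.6 rad to the cradle's -x
- headset_crown (a point): Middle of the flat crown's underside, 115 mm above the headset's origin, same axes: what must lie on the bar. Crown 6 mm thick, flat over y = +-42 mm. Two black guides beside it hang 10 mm lower, leaving a 32 mm gap (y = +-16 mm) for the bar; the legs' inner faces are at y = +-63 mm
- headset_grip (a point): Centre of the orange crest on the crown, the place to grip: a block 24 (x) x 45 (y) x 28 mm (z), 135 mm above the headset's origin, same axes. Both its y sides are free, down to the crown's top 14 mm below this point
- cradle: Fixed black and aluminium sloping rest, base 150 x 150 mm, origin on the bench 15 mm in -x from the base's centre. Its black back plate (124 mm wide, 100 long) leans 0.6 rad from vertical towards its own -x; the headset leans on it, feet on the ledge at its foot (x = 45 mm, 34 mm above the bench), crown and crest standing out above the plate
- stand: Fixed chrome loupe stand, base plate 200 x 90 x 10 mm, origin on the bench plumb below the seat. Post 18 mm thick, 205 tall, at x = +105 mm. A level bar, 24 mm wide and 14 thick, runs along x from -40 to +105 mm at y = 0. Its height was set by hand and is not measured: its top is somewhere from 140 to 180 mm above the bench; it springs about 1 mm per 3 N
- stand_mark (a point): Black dot on the base plate, 10 mm above the bench, plumb below the middle of the seat; axes of the stand (x along the bar to the post, z up). The seat is the bar between two black collars, 40 mm wide, rising 6 mm above the bar, inner faces at x = +-17 mm from here
- tray_low: Bystander: lowest of three stacked aluminium trays, each 120 x 160 x 22 mm, origin under its centre
- tray_mid: Bystander: middle tray, same size and origin
- tray_top: Bystander: top tray, same size and origin
- case_opener: Bystander: steel case opener, 140 mm long, 45 mm wide, 14 mm high, along its x
- screwdriver: Bystander: green plastic screwdriver, 160 mm long, along its x
- parts_cup: Bystander: glass parts cup, 68 mm across, 50 mm high, origin under its centre
- case_cushion: Bystander: blue round case cushion, 84 mm across, 34 mm high, origin under its centre
There are look-alikes about, which are no part of the job. Leave any pink or turquoise look-alike of the stand alone.

How it is judged:
By the outcome, as a careful person would: the job done as asked, in the order asked, and still so for the second after the job is handed in, with the robot touching nothing.
It also fails if it takes over 48 s, if anything falls off the work surface, if the arm or the gripper's body presses on something with over 40 N, if the wrist force passes 120 N, or if a joint passes its speed limit or range.

ROBOT

A 7-joint arm with a two-finger parallel gripper is mounted at the origin on the work surface. World frame = base frame: x ahead of the robot, y to its left, z up, the work surface at z = 0. Lengths are in m, angles in rad, forces in N, time in s.
With the tool pointing down it reaches from about 0.425 to 0.925 m from the base axis. Payload 6.8 kg.
Tool frame: the origin (TCP) lies on the front face of the gripper's body, between the roots of the fingers; the fingertips stand 73 mm ahead of it and the grasp point (between the pads) lies 54 mm ahead of it (env.pinch_z is the x of the grasp point in the tool frame, in m); x points along the fingers, y is the direction in which the jaws open and shut, and the axes are right-handed (so a half turn about x gives the same grasp; the last joint's range is limited). The gripper opens to 85 mm and grips with 20 to 120 N. Pads are 22 mm wide; open, the fingers measure 114 mm over their backs; the gripper's body (76 mm by 85 mm) begins 54 mm behind the grasp point. The pads swing forward as they close: fully open they stand 13 mm farther back than shut.
Start: joints at [-1.274, 0.477, 0.022, 1.555, -0.011, 1.109, -0.083], TCP at [0.266, 0.62, 0.304] pointing down, gripper open.
Joint ranges: [-2.96, 2.96], [-0.34, 2.1], [-1.41, 1.46], [0.24, 2.44], [-1.37, 4.51], [0.17, 1.92], [-2.96, 2.96]. Speed limits (rad/s): [2.39, 2.39, 3.14, 3.14, 3.14, 3.14, 3.14].

INTERFACE

Orientations are given as a unit quaternion [w, x, y, z].
In Python, from cell import status, imaging, ticket, env gives the robot as it stands.
- The arm moves only by the tool drive_tool, never from a script. Its argument "deltas" is a list of rows, each a list of 7 numbers: the shift along the tool's x, y, z in cm, then the turn, a rotation vector about the tool's x, y, z in rad, then the closure, from -1 (fully open) to 1 (shut). A call has 1 to 8 rows; each row is the pose to reach, as a shift and turn from the pose commanded when the call began, along the tool's axes at that moment; what a row does not reach only later rows make up. A row lasts 1/12 s, in which the tool goes at most 41.7 mm and 7.16 degrees, less where a joint would pass 70% of its speed; a pose out of reach is approached as far as the arm can. A call with a gripper value outside its range is refused whole. The fingers move at their own pace and stop on an object; "squeeze" is the grip in N (left out, the last holds). Time passes only in rows, so rows that repeat a pose let the fingers close. It gives the time, the measured TCP pose, the force and the opening at its end, in the units of the state.
- status.read_state(): the state, without advancing time (a new reading comes with each control period).
- imaging.camera(name): name is "scene" or "top" or "wrist"; returns a dict with "color" (480x640x3 uint8, blue, green, red), "vfov" (degrees; the focal length in pixels is half the picture's height over the tangent of half this angle, whatever the lens; pixels are square), "cx", "cy" (the principal point, pixels), "xyz" and "orientation" of the camera in the world; the wrist camera has in their place "mount" (4x4, takes a point from camera to tool coordinates, whose origin is the TCP and whose axes are the tool frame's). Camera axes: x right, y down, z forward; pixel columns grow to the right and rows downward; lengths in m; the calibration is good to about 2 mm. A picture is of the moment at which its call begins: read the wrist's pose just before it. There is no depth.
- ticket.close_job(): hands the job in, once; it reports no verdict.
The state is a dict: "time": time; "joints": joint angles; "qvel": joint speeds; "tau": joint torques, N m; "tool_pos": TCP position; "tcp_rot": TCP orientation; "contact_force": force on the tool from outside, world axes, zero at the start; "ft_torque": the same for the moment, N m; "finger_gap": finger opening in m.
Only numpy, scipy, OpenCV 4.12 (cv2) and the standard library are available. Lean on these libraries where they do the work, as an engineer would, in place of code of your own. Each camera call takes 0.05 s, during which the arm holds its last target.

## Working session

There is one attempt and no reset: what is moved stays moved. The work goes in short steps, Python scripts to look and compute and a tool call to move; the robot and the scene stay as the last step left them, time stands still between calls to the robot, and variables do not carry over. Pictures are saved under pics/ and viewed, and the job is handed in when it is done.

Besides the shell and the picture viewer there is one more tool, called after ">>>" by a JSON object that holds its "api" and its "payload", one argument or row to a line. drive_tool: Moves the arm, as the interface text tells. Its arguments: {"type":"object","properties":{"deltas":{"type":"array","items":{"type":"array","items":{"type":"number"}}},"squeeze":{"type":"number"}},"required":["deltas"]}

```bash
ls; mkdir -p pics; python3 - <<'E'
from cell import status, imaging, ticket, env
import cv2,numpy as np
print(status.read_state()); print(env.pinch_z)
for n in("scene","top","wrist"):
    d=imaging.camera(n); cv2.imwrite(f"pics/{n}0.png",d["color"]); print(n,{k:v for k,v in d.items() if k!="color"})
    np.save(f"pics/{n}0.npy",{k:v for k,v in d.items() if k!="color"},allow_pickle=True)
E
```

```text
pics
{'time': 0.0, 'joints': array([-1.27408008,  0.47781097,  0.02233027,  1.55641379, -0.01144923,
        1.10929563, -0.08306353]), 'qvel': array([-6.10859480e-05,  8.53037434e-04, -7.63749433e-04,  8.77373831e-04,
       -7.53633256e-04, -1.35686877e-03, -1.94452512e-04]), 'tau': array([-8.07819997e-04, -5.96451831e+01,  1.60785321e+00, -2.81196105e+01,
        1.25175482e-02,  9.51970374e-03,  2.03304995e-05]), 'tool_pos': array([0.2656835 , 0.62003402, 0.30293404]), 'tcp_rot': array([ 0.69261068,  0.14148502,  0.69274432, -0.14275061]), 'contact_force': array([0.3002657 , 0.50739928, 0.62549051]), 'ft_torque': array([-0.00405344,  0.02751289,  0.04766463]), 'finger_gap': 0.08575052326938881}
0.0539
scene {'vfov': 54.08724951788529, 'cx': 309.21211995423863, 'cy': 244.99127621385765, 'xyz': array([1.14131448, 0.49687021, 0.79067932]), 'orientation': array([-0.18864449,  0.40009277,  0.81326757, -0.37806731])}
top {'vfov': 48.371821640272124, 'cx': 322.4541903222227, 'cy': 240.2743069520994, 'xyz': array([0.37512599, 0.00778792, 1.31763804]), 'orientation': array([ 0.03031834, -0.69928469,  0.71385346, -0.02224782])}
wrist {'vfov': 67.97710539265414, 'cx': 319.97229958961896, 'cy': 235.5315546104435, 'mount': array([[ 3.27964108e-04, -2.72174644e-01,  9.62247814e-01,
        -6.92118337e-02],
       [ 9.99999812e-01,  5.87178804e-04, -1.74745905e-04,
         5.59410773e-04],
       [-5.17450116e-04,  9.62247691e-01,  2.72174785e-01,
        -6.93282841e-02],
       [ 0.00000000e+00,  0.00000000e+00,  0.00000000e+00,
         1.00000000e+00]])}
```

View pics/scene0.png

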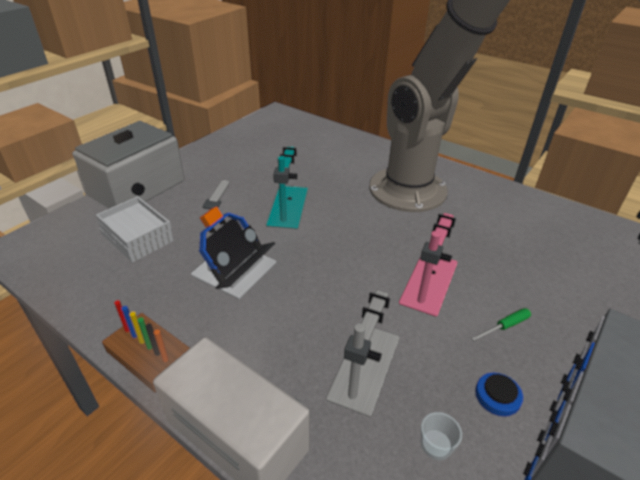

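View pics/top0.png

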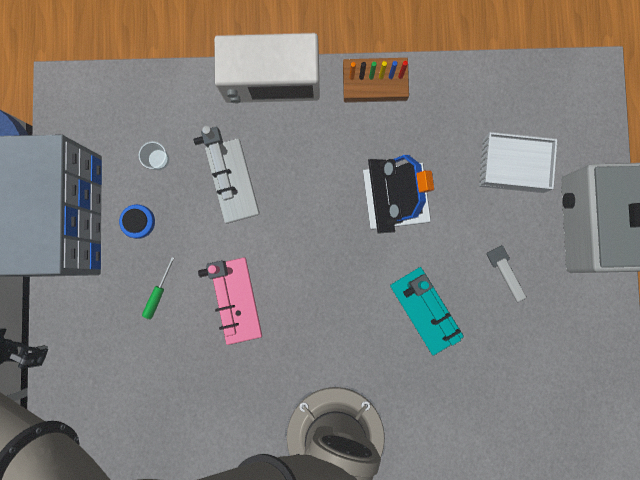

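View pics/wrist0.png

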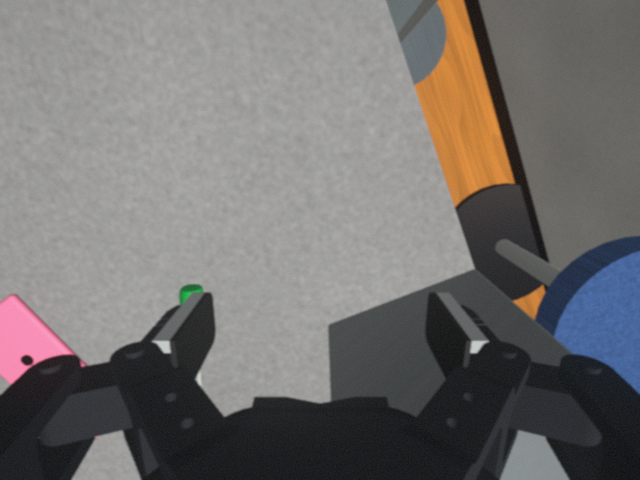

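```bash
python3 - <<'E'
import cv2
from cell import env
print([a for a in dir(env) if a[0]!='_'])
t=cv2.imread("pics/top0.png"); s=cv2.imread("pics/scene0.png")
def c(i,x,y,w,h,k,n): cv2.imwrite(n,cv2.resize(i[y:y+h,x:x+w],None,fx=k,fy=k,interpolation=cv2.INTER_CUBIC))
c(t,350,140,100,100,6,"pics/a.png")
c(t,185,115,100,115,5,"pics/b.png")
c(s,180,190,120,110,5,"pics/c.png")
c(s,310,280,110,140,4,"pics/d.png")
E
```

```text
['MotionError', 'pinch_z']
```

View pics/a.png

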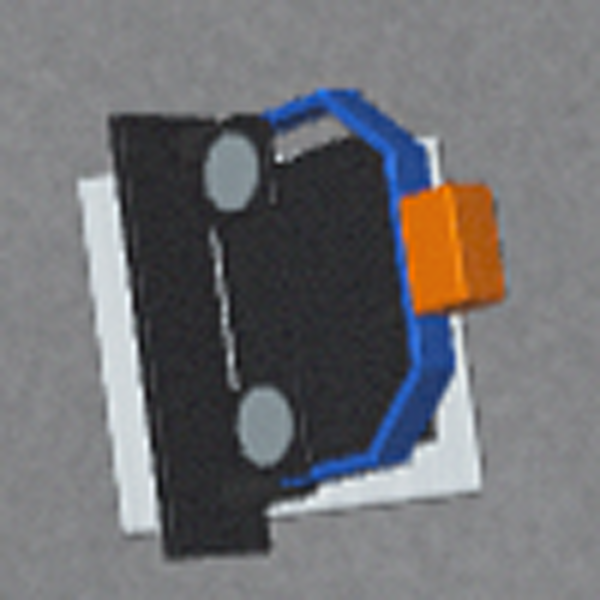

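View pics/b.png

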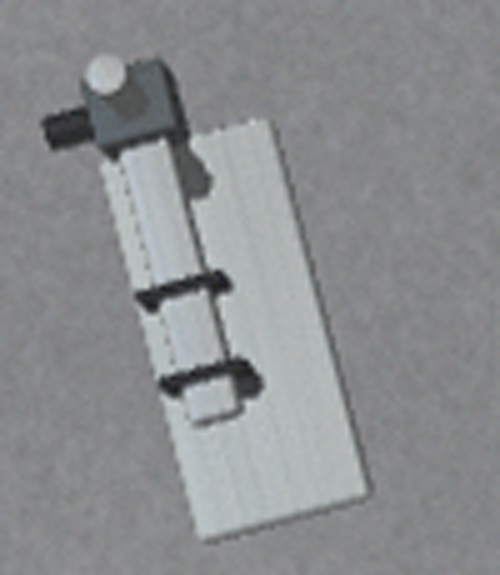

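View pics/c.png

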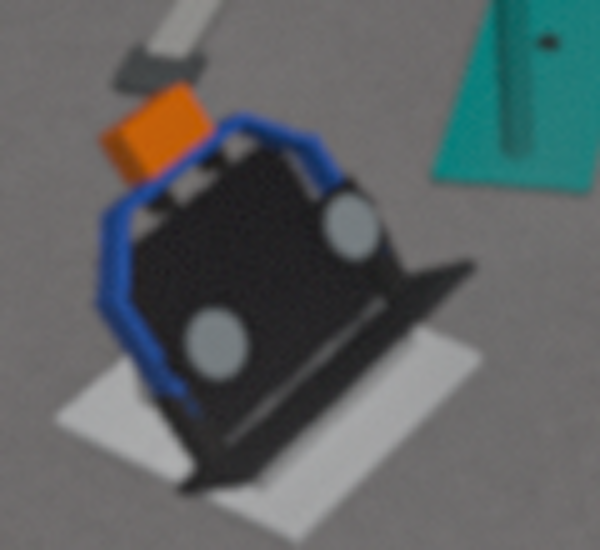

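View pics/d.png

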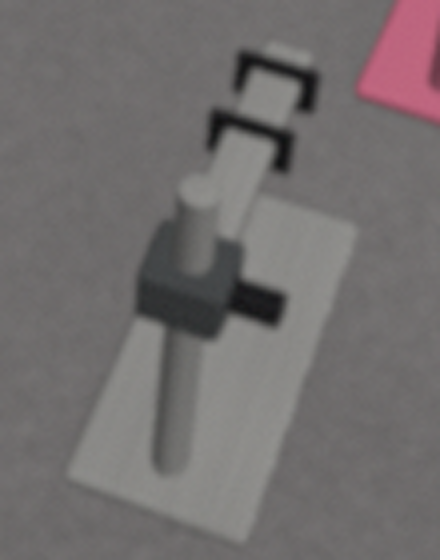

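```bash
cat > h.py <<'E'
import numpy as np,cv2
from scipy.spatial.transform import Rotation as R
from scipy.optimize import least_squares, minimize
def q2R(q): return R.from_quat([q[1],q[2],q[3],q[0]])
def Rq(r): x,y,z,w=r.as_quat(); return [w,x,y,z]
def meta(n): return np.load(f"pics/{n}.npy",allow_pickle=True).item()
def campose(d,st=None):
    if "mount" in d:
        M=np.array(d["mount"]); T=np.eye(4);T[:3,:3]=q2R(st["tcp_rot"]).as_matrix();T[:3,3]=st["tool_pos"]; return T@M
    T=np.eye(4);T[:3,:3]=q2R(d["orientation"]).as_matrix();T[:3,3]=d["xyz"];return T
def proj(d,T,P):
    P=np.atleast_2d(P); c=(P-T[:3,3])@T[:3,:3]; f=240/np.tan(np.radians(d["vfov"]/2))
    return np.c_[d["cx"]+f*c[:,0]/c[:,2], d["cy"]+f*c[:,1]/c[:,2]]
def ray(d,T,uv,z):
    f=240/np.tan(np.radians(d["vfov"]/2)); uv=np.atleast_2d(uv)
    v=np.c_[(uv[:,0]-d["cx"])/f,(uv[:,1]-d["cy"])/f,np.ones(len(uv))]@T[:3,:3].T
    return T[:3,3]+v*((z-T[2,3])/v[:,2])[:,None]
def omask(img):
    h=cv2.cvtColor(cv2.resize(img,None,fx=4,fy=4,interpolation=cv2.INTER_CUBIC),cv2.COLOR_BGR2HSV)
    return ((h[...,0]>5)&(h[...,0]<20)&(h[...,1]>170)&(h[...,2]>90)).astype(np.uint8)
E
python3 - <<'E'
from h import *
dt=meta("top0");Tt=campose(dt);ds=meta("scene0");Ts=campose(ds)
b=lambda *p:np.array(p,float)/5+[185,115]-0.4
ra=lambda uv,z:ray(dt,Tt,uv,z)
c=ra(b((265,120),(370,493),(205,542)),.01)
print("base",c, np.linalg.norm(c[0]-c[1]),np.linalg.norm(c[1]-c[2]))
dot=ra(b((253,380)),.01); print("dot",dot)
for h in(.14,.16,.18):
    s=ra(b((187,290),(205,378)),h+.006); print(h,s.mean(0),np.linalg.norm(s[0]-s[1]),np.degrees(np.arctan2(*(s[0]-s[1])[1::-1])))
# crest silhouette fit
box=np.array([[x,y,z] for x in(-.012,.012) for y in(-.0225,.0225) for z in(-.014,.014)])
views=[]
for n,d,T,(x,y,w,h) in(("top0",dt,Tt,(400,150,60,60)),("scene0",ds,Ts,(180,190,60,60))):
    m=omask(cv2.imread(f"pics/{n}.png")); r=np.zeros_like(m); r[y*4:(y+h)*4,x*4:(x+w)*4]=m[y*4:(y+h)*4,x*4:(x+w)*4]; views.append((d,T,r)); print(n,r.sum()/16)
def pose(p): return np.array(p[:3]), R.from_euler('z',p[3])*R.from_euler('y',-p[4])
def cost(p,full=False):
    t,r=pose(p); P=r.apply(box)+t; o=[]
    for d,T,m in views:
        uv=(proj(d,T,P)+.5)*4-.5; hull=cv2.convexHull(uv.astype(np.float32))
        k=np.zeros_like(m); cv2.fillPoly(k,[np.round(hull*16).astype(np.int32)],1,shift=4)
        o.append(1-(k&m).sum()/(k|m).sum())
    return o if full else sum(o)
best=None
for y0 in(1.4,1.7,1.9):
    r=minimize(cost,[.52,-.23,.145,y0,.6],method="Nelder-Mead",options=dict(initial_simplex=np.array([.52,-.23,.145,y0,.6])+np.vstack([np.zeros(5),np.diag([.02,.02,.02,.15,.1])]),maxiter=600,xatol=1e-4))
    print(r.x,r.fun,cost(r.x,True))
    f=lambda p:cost([*p,.6]); 
    r=minimize(f,[*r.x[:4]],method="Nelder-Mead",options=dict(initial_simplex=r.x[:4]+np.vstack([np.zeros(4),np.diag([.01,.01,.01,.1])])))
    print(" fix",r.x,r.fun)
# cradle base corners
a=lambda *p:np.array(p,float)/6+[350,140]-.4
for z in(0,.008): print(ra(a((80,180),(128,533),(480,490)),z))
E
```

```text
base [[0.73138625 0.2282159  0.01      ]
 [0.54297023 0.1778857  0.01      ]
 [0.52041911 0.25962342 0.01      ]] 0.19502237261666286 0.08479155103137256
dot [[0.60055354 0.23526459 0.01      ]]
0.14 [0.59834007 0.23682227 0.146     ] 0.040473803293656026 11.055384342129113
0.16 [0.59452978 0.23291263 0.166     ] 0.03978291068383322 11.055384342129075
0.18 [0.59071949 0.22900298 0.186     ] 0.0390920180740104 11.05538434212904
top0 294.5625
scene0 221.25
[ 0.56191403 -0.24049822  0.11743272  1.55702507  0.55704913] 1.183226691403378 [np.float64(0.9646836450457621), np.float64(0.2185430463576159)]
 fix [ 0.5664418  -0.23872245  0.11928608  1.57059456] 1.1572864620767032
[ 0.5874632  -0.20879358  0.14712012  1.37094703  0.53605268] 0.5245626517121494 [np.float64(0.2465009056479499), np.float64(0.27806174606419953)]
 fix [ 0.58892544 -0.20803271  0.14854834  1.48669163] 0.4868981683582524
[ 0.58241876 -0.20597332  0.14833313  1.66054349  0.56402621] 0.6821525340144484 [np.float64(0.3310989867498051), np.float64(0.35105354726464333)]
 fix [ 0.58886708 -0.20905958  0.14700379  1.68133356] 0.48800017380952765
[[ 0.6480915  -0.08269942  0.        ]
 [ 0.50028057 -0.09867022  0.        ]
 [ 0.51498418 -0.24406251  0.        ]]
[[ 0.6464342  -0.08215002  0.008     ]
 [ 0.4995207  -0.09802387  0.008     ]
 [ 0.51413503 -0.2425334   0.008     ]]
```

```bash
python3 - <<'E'
from h import *
st=dict(tool_pos=np.array([0.2656835,0.62003402,0.30293404]),tcp_rot=np.array([0.69261068,0.14148502,0.69274432,-0.14275061]))
Rt=q2R(st["tcp_rot"]);print(Rt.as_matrix().round(3))
az=np.arctan2(.62,.266);print("az",np.degrees(az))
y=Rt.as_matrix()[:,1];print("tool y heading",np.degrees(np.arctan2(y[1],y[0])))
# camera view pose above stand, keep orientation
seat=np.array([.5975,.235,.10])
M=meta("wrist0")["mount"]
for dist in(.3,.35):
    cam=seat-Rt.apply(M[:3,2])*dist
    tcp=cam-Rt.apply(M[:3,3]); d=Rt.inv().apply(tcp-st["tool_pos"])*100
    print(dist,tcp,d)
E
```

```text
[[-0.001  0.394  0.919]
 [-0.002  0.919 -0.394]
 [-1.    -0.002  0.   ]]
az 66.77910673173163
tool y heading 66.81085819832185
0.3 [0.58609146 0.23976327 0.31946091] [ -1.60491431 -22.3411606   44.42633468]
0.35 [0.57361182 0.24521251 0.36757083] [ -6.41615338 -22.34028687  43.06546075]
```

```bash
cat >> h.py <<'E'
def delta(tcp,Rg):
    from cell import status
    s=status.read_state(); Rc=q2R(s["tcp_rot"])
    d=Rc.inv().apply(np.array(tcp)-s["tool_pos"])*100; w=(Rc.inv()*Rg).as_rotvec()
    print("t",s["time"],"delta cm",d.round(2),"rot",w.round(3),"joints",s["joints"].round(2),"gap",round(s["finger_gap"],4)); return d,w
def down(heading):
    c,s_=np.cos(heading),np.sin(heading); y=np.array([c,s_,0]);x=np.array([0,0,-1.]);z=np.cross(x,y)
    return R.from_matrix(np.c_[x,y,z])
def shot(name):
    from cell import status,imaging
    s=status.read_state(); d=imaging.camera("wrist"); cv2.imwrite(f"pics/{name}.png",d["color"])
    m={k:v for k,v in d.items() if k!="color"}; m["st"]=s; np.save(f"pics/{name}.npy",m,allow_pickle=True); return m,campose(m,s)
E
python3 - <<'E'
from h import *
Rg=down(np.radians(105)); M=meta("wrist0")["mount"]
seat=np.array([.5975,.235,.10]); cam=seat-Rg.apply(M[:3,2])*.36; tcp=cam-Rg.apply(M[:3,3]); print(tcp)
delta(tcp,Rg); delta([.45,.35,.36],Rg)
E
```

```text
[0.56995025 0.22710405 0.37719738]
t 0.15 delta cm [ -7.37 -24.16  43.45] rot [-0.667 -0.     0.001] joints [-1.27  0.48  0.02  1.56 -0.01  1.11 -0.08] gap 0.0857
t 0.15 delta cm [ -5.66 -17.58  27.58] rot [-0.667 -0.     0.001] joints [-1.27  0.48  0.02  1.56 -0.01  1.11 -0.08] gap 0.0857
```

>>> {"api": "drive_tool", "payload": {
  "deltas": [
    [-3,-4,1,-0.1,0,0,-1],
    [-6,-8,4,-0.2,0,0,-1],
    [-6,-11,8,-0.3,0,0,-1],
    [-6,-13,12,-0.4,0,0,-1],
    [-6,-15,16,-0.5,0,0,-1],
    [-6,-17,20,-0.6,0,0,-1],
    [-6.5,-19,24,-0.667,0,0,-1],
    [-7,-20.5,28,-0.667,0,0,-1]
  ]
}}

```text
time: 0.82
tool_pos: [0.4139, 0.3506, 0.3699]
tcp_rot: [0.701, -0.094, 0.701, 0.094]
contact_force: [1.2, 0.9, 0.8]
finger_gap: 0.0856
```

```bash
python3 - <<'E'
from h import *
delta([.57,.227,.377],down(np.radians(105)))
E
```

```text
t 0.8167 delta cm [ -0.72 -16.03  11.81] rot [ 0.004 -0.001  0.   ] joints [-0.85  0.2   0.04  1.79 -0.01  1.15  1.03] gap 0.0856
```

>>> {"api": "drive_tool", "payload": {
  "deltas": [
    [0,-3,3,0,0,0,-1],
    [0,-6,5,0,0,0,-1],
    [-0.5,-9,7,0,0,0,-1],
    [-0.5,-12,9,0,0,0,-1],
    [-0.5,-14,11,0,0,0,-1],
    [-0.5,-15.5,11.8,0,0,0,-1],
    [-0.5,-15.5,11.8,0,0,0,-1],
    [-0.5,-15.5,11.8,0,0,0,-1]
  ]
}}

```text
time: 1.48
tool_pos: [0.5679, 0.2328, 0.3745]
tcp_rot: [0.701, -0.092, 0.701, 0.091]
contact_force: [-0.2, 0.5, -0.4]
finger_gap: 0.0855
```

```bash
python3 - <<'E'
from h import *
m,T=shot("w1"); print(m["st"]["tool_pos"],np.abs(m["st"]["qvel"]).max())
E
```

```text
[0.56787228 0.23281063 0.37446657] 0.03691243774053811
```

View pics/w1.png

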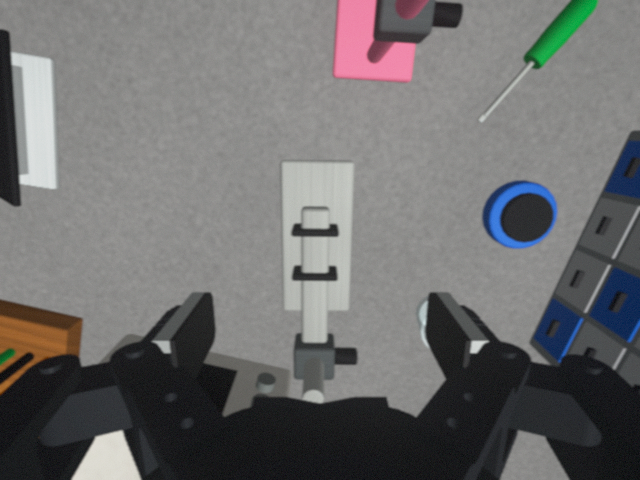

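```bash
python3 - <<'E'
import cv2
s=cv2.imread("pics/w1.png")
cv2.imwrite("pics/w1c.png",cv2.resize(s[150:320,265:375],None,fx=4.5,fy=4.5,interpolation=cv2.INTER_CUBIC)[:, :])
E
```

```text
(no output)
```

View pics/w1c.png

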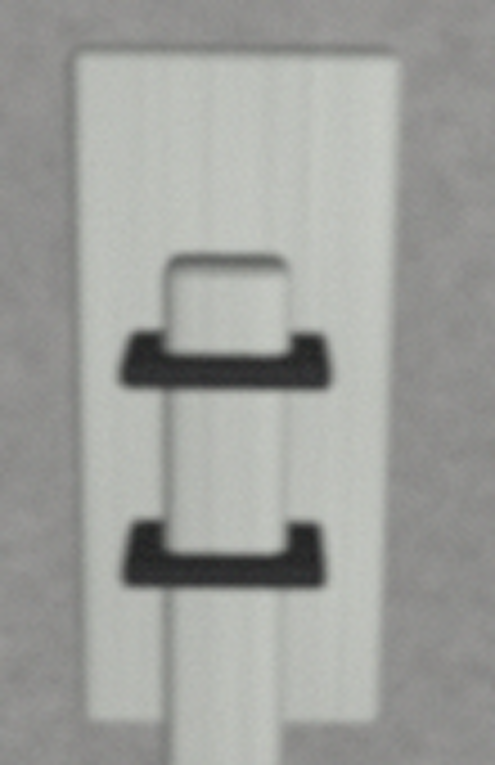

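```bash
python3 - <<'E'
from h import *
m=meta("w1");T=campose(m,m["st"]); print("cam",T[:3,3])
c=lambda *p:(np.array(p,float)+.5)/4.5-.5+[265,150]
dt=meta("top0");Tt=campose(dt)
def mod(p):
    x,y,a,h,xb=p
    P=np.array([[-.017,-.02,h+.006],[-.017,.02,h+.006],[.017,-.012,h],[.017,.012,h],[-.04,-.012,h],[-.04,.012,h],[xb-.1,-.045,.01],[xb-.1,.045,.01],[xb+.1,-.045,.01],[xb+.1,.045,.01],[0,0,.01]])
    r=np.array([[np.cos(a),-np.sin(a)],[np.sin(a),np.cos(a)]]); P[:,:2]=P[:,:2]@r.T+[x,y]; return P
obs=c((119,386),(330,386),(169,553),(286,553),(166,266),(290,266),(77,52),(401,52),(88,720),(378,720))
dot=np.array([253,380.])/5+[185,115]-.4
def res(p,full=True):
    P=mod(p); return np.r_[(proj(m,T,P[:10])-obs).ravel(),(proj(dt,Tt,P[10:])-dot).ravel()*.5]
r=least_squares(res,[.6,.235,.262,.15,.03],loss='soft_l1'); print(r.x,np.degrees(r.x[2])); print(res(r.x).reshape(-1,2).round(2))
E
```

```text
cam [0.50116763 0.21579822 0.44374122]
[0.59852712 0.23704526 0.25492106 0.14823598 0.02913327] 14.60590096722666
[[ 0.24  1.18]
 [ 0.65  1.44]
 [-0.71 -0.9 ]
 [ 0.33 -0.76]
 [-0.62 -0.24]
 [ 0.24 -0.09]
 [-2.65 -1.14]
 [ 0.68 -0.72]
 [-1.28  1.88]
 [ 1.09  2.23]
 [-0.36  0.41]]
```

```bash
cat >> h.py <<'E'
GRIP=np.array([.588,-.2085,.146]); PSI=1.675
def Rhead(psi=None,t=.6): return R.from_euler('z',PSI if psi is None else psi)*R.from_euler('y',-t)
def Rgrasp(psi=None,t=.6):
    A=Rhead(psi,t).as_matrix(); return R.from_matrix(np.c_[-A[:,2],-A[:,1],-A[:,0]])
E
python3 - <<'E'
from h import *
Rg=Rgrasp(); print(Rg.as_matrix().round(2))
tcp=GRIP-Rg.as_matrix()[:,0]*(.059+.13); print(tcp); delta(tcp,Rg)
delta([.6,-.05,.37],down(np.radians(60)))
E
```

```text
[[-0.06  0.99  0.09]
 [ 0.56  0.1  -0.82]
 [-0.83 -0.   -0.56]]
[ 0.59910023 -0.31463856  0.30198843]
t 1.5333 delta cm [  7.24 -53.84 -11.13] rot [1.671 0.44  0.517] joints [-0.6   0.32  0.15  1.63 -0.05  1.19  1.38] gap 0.0853
t 1.5333 delta cm [  0.45 -28.3   -4.19] rot [ 0.786 -0.001  0.   ] joints [-0.6   0.32  0.15  1.63 -0.05  1.19  1.38] gap 0.0853
```

>>> {"api": "drive_tool", "payload": {
  "deltas": [
    [0,-3.5,-0.5,0.1,0,0,-1],
    [0,-7,-1,0.2,0,0,-1],
    [0,-11,-1.5,0.32,0,0,-1],
    [0,-15,-2,0.44,0,0,-1],
    [0,-19,-2.5,0.56,0,0,-1],
    [0,-23,-3,0.68,0,0,-1],
    [0,-26,-4,0.78,0,0,-1],
    [0,-28,-4,0.78,0,0,-1]
  ]
}}

```text
time: 2.2
tool_pos: [0.6001, -0.05, 0.3753]
tcp_rot: [0.683, 0.183, 0.683, -0.184]
contact_force: [0.0, -0.2, -0.8]
finger_gap: 0.0853
```

```bash
python3 - <<'E'
from h import *
Rg=Rgrasp();tcp=GRIP-Rg.as_matrix()[:,0]*(.059+.13);delta(tcp,Rg)
E
```

```text
t 2.2 delta cm [  7.34 -22.94  13.19] rot [0.912 0.555 0.283] joints [-0.33  0.31  0.4   1.67 -0.13  1.19  1.14] gap 0.0853
```

>>> {"api": "drive_tool", "payload": {
  "deltas": [
    [0,-3.5,2,0.11,0.07,0.035,-1],
    [0,-7,4,0.22,0.14,0.07,-1],
    [0,-10,6,0.32,0.2,0.1,-1],
    [0.5,-13.5,8,0.43,0.265,0.135,-1],
    [1,-17,10,0.54,0.33,0.17,-1],
    [2,-20,11.5,0.64,0.39,0.2,-1],
    [3.5,-22,13,0.74,0.45,0.23,-1],
    [5,-22.9,13.2,0.84,0.51,0.26,-1]
  ]
}}

```text
time: 2.87
tool_pos: [0.603, -0.3141, 0.3241]
tcp_rot: [0.384, 0.559, 0.669, -0.304]
contact_force: [-0.9, 0.5, -0.8]
finger_gap: 0.0855
```

```bash
python3 - <<'E'
from h import *
Rg=Rgrasp();tcp=GRIP-Rg.as_matrix()[:,0]*(.059+.13);delta(tcp,Rg)
shot("w2")
E
```

```text
t 2.8667 delta cm [ 1.89 -0.44  1.13] rot [0.086 0.051 0.028] joints [ 0.23  0.69  0.53  1.34 -0.67  1.65  1.03] gap 0.0855
```

View pics/w2.png

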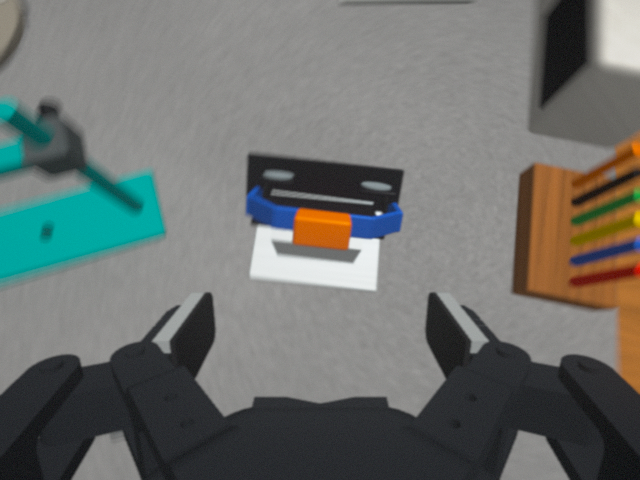

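>>> {"api": "drive_tool", "payload": {
  "deltas": [
    [1,-0.4,1,0.08,0.05,0.028,-1],
    [3,-0.4,1.1,0.086,0.051,0.028,-1],
    [5,-0.4,1.1,0.086,0.051,0.028,-1],
    [7,-0.4,1.1,0.086,0.051,0.028,-1],
    [8,-0.4,1.1,0.086,0.051,0.028,-1],
    [8,-0.4,1.1,0.086,0.051,0.028,-1],
    [8,-0.4,1.1,0.086,0.051,0.028,-1]
  ]
}}

```text
time: 3.5
tool_pos: [0.5949, -0.2789, 0.2513]
tcp_rot: [0.349, 0.589, 0.659, -0.31]
contact_force: [0.5, -0.1, 0.9]
finger_gap: 0.0855
```

```bash
python3 - <<'E'
from h import *
Rg=Rgrasp();tcp=GRIP-Rg.as_matrix()[:,0]*(.059);delta(tcp,Rg)
m,T=shot("w3")
box=np.array([[x,y,z] for x in(-.012,.012) for y in(-.0225,.0225) for z in(-.014,.014)])
P=Rhead().apply(box)+GRIP; uv=proj(m,T,P); im=cv2.imread("pics/w3.png")
mk=omask(im)
cv2.imwrite("pics/w3m.png",mk*255)
for u in uv: cv2.circle(im,tuple(np.round(u).astype(int)),2,(0,255,0),-1)
cv2.imwrite("pics/w3o.png",im)
ds=meta("scene0");Ts=campose(ds);dt=meta("top0");Tt=campose(dt)
views=[(m,T,mk,(200,100,250,250),1.)]+[(d,Tv,omask(cv2.imread(f"pics/{n}.png")),bx,.5) for n,d,Tv,bx in(("top0",dt,Tt,(400,150,60,60),),("scene0",ds,Ts,(180,190,60,60)))]
V=[]
for d,Tv,k,(x,y,w,h),wt in views:
    r=np.zeros_like(k); r[y*4:(y+h)*4,x*4:(x+w)*4]=k[y*4:(y+h)*4,x*4:(x+w)*4]
    r=cv2.morphologyEx(r,cv2.MORPH_CLOSE,np.ones((9,9),np.uint8)); V.append((d,Tv,r,wt))
def cost(p,full=False):
    P=Rhead(p[3],p[4] if len(p)>4 else .6).apply(box)+p[:3]; o=[]
    for d,Tv,k,wt in V:
        hull=cv2.convexHull(((proj(d,Tv,P)+.5)*4-.5).astype(np.float32)); q=np.zeros_like(k); cv2.fillPoly(q,[np.round(hull*16).astype(np.int32)],1,shift=4)
        o.append(wt*(1-(q&k).sum()/(q|k).sum()))
    return o if full else sum(o)
x0=np.r_[GRIP,PSI]
print(cost(x0,True))
r=minimize(cost,x0,method="Nelder-Mead",options=dict(initial_simplex=x0+np.vstack([np.zeros(4),np.diag([.006,.006,.006,.06])]))); print(r.x,cost(r.x,True))
V=V[:1]; r=minimize(lambda p:cost(np.r_[p[:2],.146,p[2]]),[.588,-.2085,1.675],method="Nelder-Mead",options=dict(initial_simplex=np.array([.588,-.2085,1.675])+np.vstack([np.zeros(3),np.diag([.006,.006,.06])]))); print("wrist only z=.146",r.x,r.fun)
E
```

```text
t 3.5 delta cm [6.78 0.06 0.1 ] rot [0.008 0.001 0.003] joints [ 0.21  0.73  0.5   1.48 -0.73  1.53  1.02] gap 0.0855
[np.float64(0.15621274520429174), np.float64(0.10387974470943906), np.float64(0.14199029126213591)]
[ 0.58786425 -0.20946101  0.1424647   1.66351022] [np.float64(0.10279977375565608), np.float64(0.1019786910197869), np.float64(0.1470943092700583)]
wrist only z=.146 [ 0.58804264 -0.20948736  1.69389411] 0.12960575050069956
```

View pics/w3o.png

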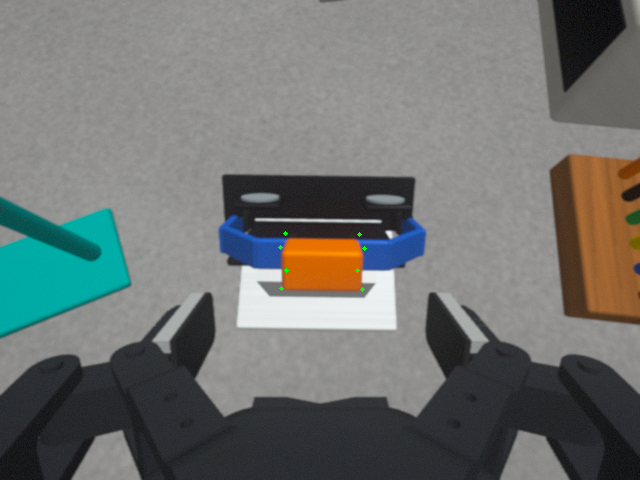

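>>> {"api": "drive_tool", "payload": {
  "deltas": [
    [2,0,0.1,0.008,0,0,-1],
    [4,0.05,0.1,0.008,0,0,-1],
    [5.5,0.05,0.1,0.008,0,0,-1],
    [6.2,0.05,0.1,0.008,0,0,-1],
    [6.5,0.05,0.1,0.008,0,0,-1],
    [6.5,0.05,0.1,0.008,0,0,-1]
  ]
}}

```text
time: 4.05
tool_pos: [0.5913, -0.2449, 0.1971]
tcp_rot: [0.347, 0.591, 0.657, -0.314]
contact_force: [-0.4, -0.5, -0.4]
finger_gap: 0.0854
```

```bash
python3 - <<'E'
from h import *
Rg=Rgrasp();tcp=GRIP-Rg.as_matrix()[:,0]*(.059);delta(tcp,Rg)
m,T=shot("w4")
E
```

```text
t 4.05 delta cm [ 0.38  0.05 -0.13] rot [-0.001  0.002  0.002] joints [ 0.17  0.75  0.48  1.57 -0.77  1.42  1.04] gap 0.0854
```

View pics/w4.png

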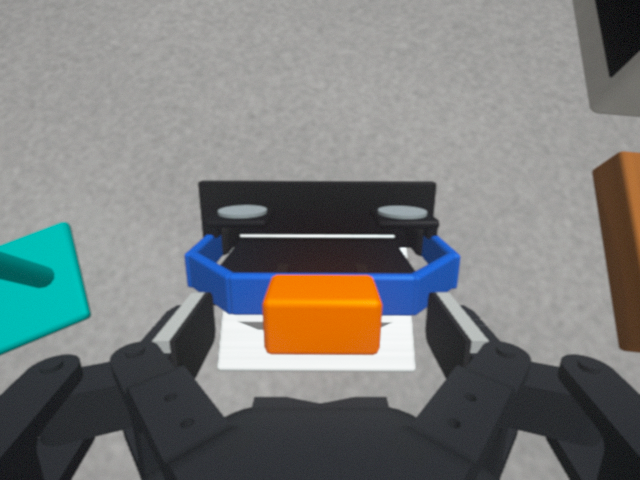

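>>> {"api": "drive_tool", "payload": {
  "deltas": [
    [0.4,0.05,0.2,0,0,0,-1],
    [0.75,0.05,0.3,0,0,0,-1],
    [0.75,0.05,0.3,0,0,0,-1],
    [0.75,0.05,0.3,0,0,0,-0.3],
    [0.75,0.05,0.3,0,0,0,0],
    [0.75,0.05,0.3,0,0,0,0.1],
    [0.75,0.05,0.3,0,0,0,0.3],
    [0.75,0.05,0.3,0,0,0,0.5]
  ],
  "squeeze": 40
}}

```text
time: 4.77
tool_pos: [0.5916, -0.2447, 0.1908]
tcp_rot: [0.347, 0.592, 0.656, -0.314]
contact_force: [-1.8, -3.2, 8.6]
finger_gap: 0.0441
```

>>> {"api": "drive_tool", "payload": {
  "deltas": [
    [0,0,0,0,0,0,1],
    [0,0,0,0,0,0,1],
    [0,0,0,0,0,0,1]
  ],
  "squeeze": 50
}}

```text
time: 5.02
tool_pos: [0.5915, -0.2447, 0.1908]
tcp_rot: [0.347, 0.592, 0.656, -0.314]
contact_force: [-1.7, -3.4, 9.4]
finger_gap: 0.044
```

```bash
python3 - <<'E'
from h import *
m,T=shot("w5"); print({k:np.round(v,3) for k,v in m["st"].items()})
E
```

```text
{'time': np.float64(5.017), 'joints': array([ 0.173,  0.756,  0.479,  1.577, -0.774,  1.41 ,  1.049]), 'qvel': array([ 0.002, -0.   ,  0.001,  0.   ,  0.   ,  0.001,  0.001]), 'tau': array([-2.7600e+00, -5.9869e+01,  7.3100e+00, -1.9241e+01, -1.1340e+00,
        1.1490e+00, -2.7000e-02]), 'tool_pos': array([ 0.592, -0.245,  0.191]), 'tcp_rot': array([ 0.347,  0.592,  0.656, -0.314]), 'contact_force': array([-1.737, -3.363,  9.36 ]), 'ft_torque': array([-0.078,  0.074,  0.14 ]), 'finger_gap': np.float64(0.044)}
```

View pics/w5.png

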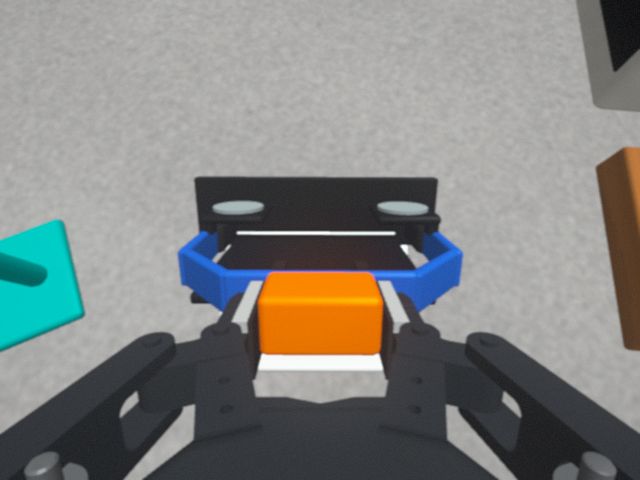

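>>> {"api": "drive_tool", "payload": {
  "deltas": [
    [-0.3,0,-0.05,0,0,0,1],
    [-0.8,0,-0.2,0,0,0,1],
    [-1.6,0,-0.5,0,0,0,1],
    [-2.6,0,-0.9,0,0,0,1],
    [-3.8,0,-1.5,0,0,0,1],
    [-5,0,-2.2,0,0,0,1],
    [-6,0,-3,0,0,0,1],
    [-6,0,-3,0,0,0,1]
  ],
  "squeeze": 70
}}

```text
time: 5.73
tool_pos: [0.5935, -0.2525, 0.259]
tcp_rot: [0.348, 0.592, 0.656, -0.313]
contact_force: [0.7, -0.0, -2.6]
finger_gap: 0.044
```

```bash
python3 - <<'E'
from h import *
m,T=shot("w6"); print({k:np.round(v,3) for k,v in m["st"].items()})
E
```

```text
{'time': np.float64(5.733), 'joints': array([ 0.169,  0.689,  0.505,  1.523, -0.739,  1.508,  0.99 ]), 'qvel': array([ 0.003,  0.027, -0.015,  0.031, -0.003, -0.043,  0.024]), 'tau': array([ -0.341, -63.206,   9.291, -22.878,  -1.313,   2.635,  -0.179]), 'tool_pos': array([ 0.593, -0.252,  0.259]), 'tcp_rot': array([ 0.348,  0.592,  0.656, -0.313]), 'contact_force': array([ 0.704, -0.023, -2.554]), 'ft_torque': array([-1.023, -0.14 ,  0.022]), 'finger_gap': np.float64(0.044)}
```

View pics/w6.png

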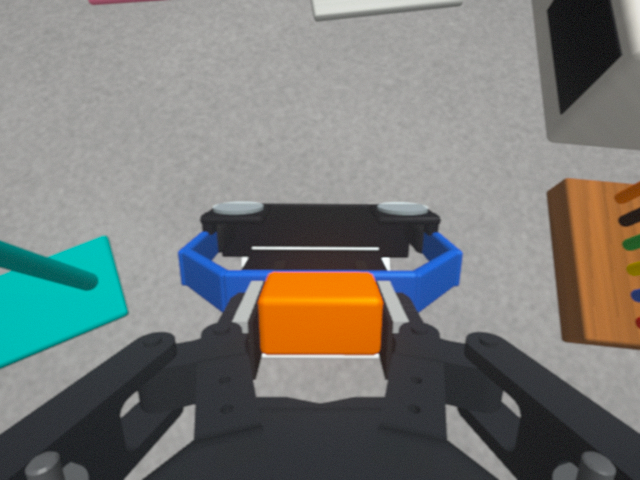

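```bash
python3 - <<'E'
from h import *
im=cv2.imread("pics/w6.png"); cv2.imwrite("pics/w6c.png",cv2.resize(im[190:370,170:470],None,fx=2.6,fy=2.6,interpolation=cv2.INTER_CUBIC))
E
```

```text
(no output)
```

View pics/w6c.png

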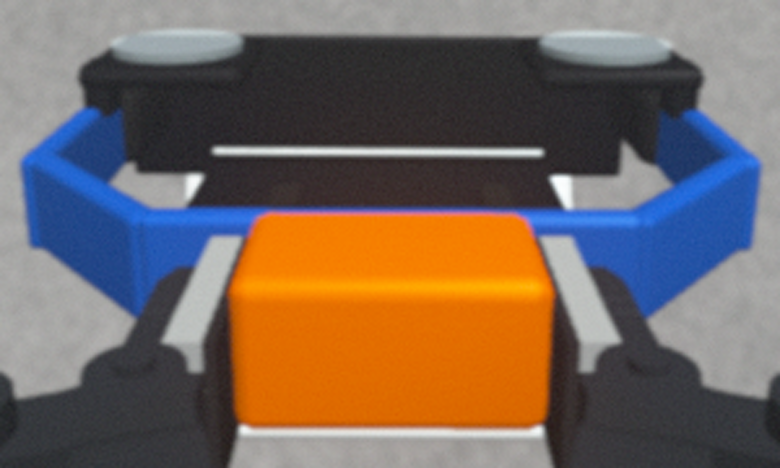

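```bash
python3 - <<'E'
from h import *
m=meta("w6"); I=np.array(m["mount"])
c=lambda *p:(np.array(p,float)+.5)/2.6-.5+[170,190]
obs=c((231,290),(553,290),(235,425),(550,425),(253,213),(530,213),(145,212),(642,212),(177,46),(606,46))
mm=np.array([[12,22.5,149],[12,-22.5,149],[-12,22.5,149],[-12,-22.5,149],[12,22.5,121],[12,-22.5,121],[10,42,121],[10,-42,121],[25,50,48],[25,-50,48]])/1e3-[0,0,.135]
B=R.from_matrix(np.array([[0,0,-1],[0,-1,0],[-1,0,0.]]).T)
B=R.from_matrix(np.c_[[0,0,-1.],[0,-1.,0],[-1.,0,0]])
wt=np.array([1]*6+[1,1,1,1])[:,None]
def res(p): return ((proj(m,I,(R.from_rotvec(p[3:])*B).apply(mm)+p[:3])-obs)*wt).ravel()
for fixed in (0,1):
    f=(lambda p:res(np.r_[p[:3],0,0,0])) if fixed else res
    r=least_squares(f,[.06,0,0]+[0]*(0 if fixed else 3),loss='soft_l1'); print(r.x.round(4)); print(f(r.x).reshape(-1,2).round(1).tolist())
E
```

```text
[ 0.0624  0.0002 -0.     -0.002   0.0089  0.0041]
[[-0.4, -1.8], [0.5, -1.7], [1.3, 3.8], [-1.3, 3.9], [2.1, -1.2], [-1.2, -1.2], [-0.6, 3.4], [0.1, 3.5], [3.0, -0.3], [-1.4, -0.4]]
[ 0.0621  0.0002 -0.0005]
[[-0.4, -3.2], [0.9, -3.1], [1.1, 3.0], [-1.0, 3.0], [1.9, -1.9], [-1.2, -1.9], [-1.0, 2.7], [0.1, 2.8], [2.4, -0.0], [-2.0, 0.1]]
```

```bash
python3 - <<'E'
from h import *
d,w=delta([.6,-.17,.43],down(np.radians(30)))
q=status=None
for f in(.25,.5,.75): print((w*f).round(3))
E
```

```text
t 5.7833 delta cm [ -9.73   1.55 -16.4 ] rot [-0.407 -0.588 -0.126] joints [ 0.17  0.69  0.5   1.52 -0.74  1.51  0.99] gap 0.0442
[-0.102 -0.147 -0.031]
[-0.203 -0.294 -0.063]
[-0.305 -0.441 -0.094]
```

>>> {"api": "drive_tool", "payload": {
  "deltas": [
    [-1.5,0,-2,-0.03,-0.04,-0.01,1],
    [-3,0.2,-4.5,-0.08,-0.12,-0.025,1],
    [-4.5,0.4,-7,-0.14,-0.2,-0.043,1],
    [-6,0.6,-9.5,-0.2,-0.29,-0.062,1],
    [-7.5,0.9,-12,-0.26,-0.38,-0.08,1],
    [-8.7,1.2,-14.2,-0.32,-0.46,-0.1,1],
    [-9.4,1.4,-15.7,-0.37,-0.54,-0.115,1],
    [-9.7,1.5,-16.4,-0.407,-0.588,-0.126,1]
  ]
}}

```text
time: 6.45
tool_pos: [0.6004, -0.1668, 0.43]
tcp_rot: [0.614, 0.351, 0.613, -0.352]
contact_force: [-0.9, 0.9, -2.2]
finger_gap: 0.0437
```

```bash
python3 - <<'E'
from h import *
d,w=delta([.598,.237,.43],down(np.radians(104.6)))
d,w=delta([.598,.05,.43],down(np.radians(70)))
E
```

```text
t 6.45 delta cm [-3.000e-02  2.023e+01 -3.496e+01] rot [-1.295e+00  1.000e-03  0.000e+00] joints [-0.28  0.34  0.6   1.55 -0.19  1.31  0.88] gap 0.0437
t 6.45 delta cm [ -0.02  10.76 -18.83] rot [-0.691  0.001  0.   ] joints [-0.28  0.34  0.6   1.55 -0.19  1.31  0.88] gap 0.0437
```

>>> {"api": "drive_tool", "payload": {
  "deltas": [
    [0,1.2,-2.1,-0.07,0,0,1],
    [0,2.6,-4.6,-0.16,0,0,1],
    [0,4,-7,-0.25,0,0,1],
    [0,5.4,-9.4,-0.34,0,0,1],
    [0,6.8,-11.8,-0.43,0,0,1],
    [0,8.2,-14.2,-0.52,0,0,1],
    [0,9.6,-16.6,-0.61,0,0,1],
    [0,11,-19,-0.7,0,0,1]
  ]
}}

```text
time: 7.12
tool_pos: [0.5988, 0.0514, 0.4272]
tcp_rot: [0.695, 0.121, 0.699, -0.12]
contact_force: [0.4, -0.5, -2.2]
finger_gap: 0.0438
```

```bash
python3 - <<'E'
from h import *
d,w=delta([.598,.237,.41],down(np.radians(104.6)))
E
```

```text
t 7.1167 delta cm [ 1.74 17.46 -6.29] rot [-0.597 -0.006 -0.001] joints [-0.49  0.28  0.39  1.6  -0.11  1.3   1.14] gap 0.0438
```

>>> {"api": "drive_tool", "payload": {
  "deltas": [
    [0,2.2,-0.8,-0.08,0,0,1],
    [0,4.6,-1.7,-0.17,0,0,1],
    [0,7.2,-2.6,-0.26,0,0,1],
    [0,9.8,-3.5,-0.35,0,0,1],
    [0.3,12.4,-4.4,-0.44,0,0,1],
    [0.6,15,-5.3,-0.52,0,0,1],
    [1,16.8,-6,-0.58,0,0,1],
    [1,17.3,-6.3,-0.597,-0.005,0,1]
  ]
}}

```text
time: 7.78
tool_pos: [0.5974, 0.2387, 0.4158]
tcp_rot: [0.7, -0.09, 0.702, 0.092]
contact_force: [-1.1, 0.4, -2.4]
finger_gap: 0.0438
```

>>> {"api": "drive_tool", "payload": {
  "deltas": [
    [0,0,0,0,0,0,1],
    [0,0,0,0,0,0,1],
    [0,0,0,0,0,0,1]
  ]
}}

```text
time: 8.03
tool_pos: [0.5995, 0.2317, 0.4183]
tcp_rot: [0.702, -0.087, 0.701, 0.087]
contact_force: [-0.6, 0.4, -3.0]
finger_gap: 0.0439
```

```bash
python3 - <<'E'
from h import *
d,w=delta([.5985,.237,.41],down(np.radians(104.6)))
m,T=shot("w7"); print(T[:3,3],m["st"]["contact_force"])
from cell import imaging
for n in("scene","top"):
    x=imaging.camera(n); cv2.imwrite(f"pics/{n}7.png",x["color"])
s=cv2.imread("pics/scene7.png");t=cv2.imread("pics/top7.png")
cv2.imwrite("pics/st7.png",np.hstack([cv2.resize(s[200:430,280:460],(390,498)),cv2.resize(t[80:280,140:300],(398,498))]))
E
```

```text
t 8.0333 delta cm [0.83 0.54 0.03] rot [-0.008  0.001  0.001] joints [-0.63  0.35  0.22  1.5  -0.08  1.3   1.42] gap 0.0439
[0.53244294 0.21557611 0.4873877 ] [-0.64575793  0.35972138 -3.03236817]
```

View pics/w7.png

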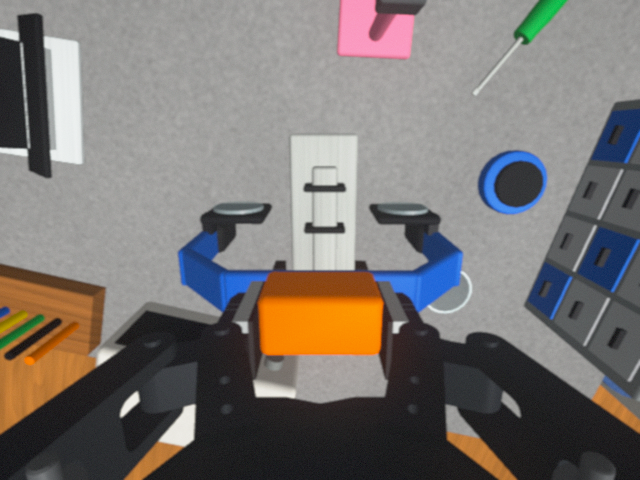

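View pics/st7.png

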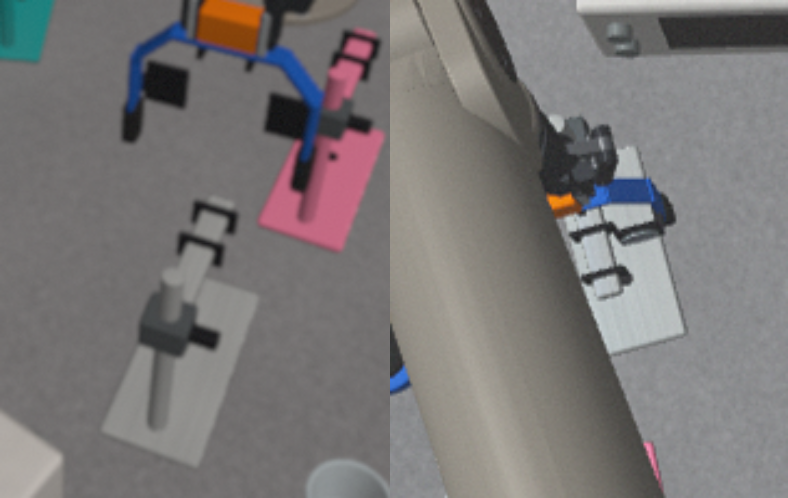

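```bash
python3 - <<'E'
import cv2
s=cv2.imread("pics/w7.png")
cv2.imwrite("pics/w7c.png",cv2.resize(s[125:275,275:375],None,fx=5,fy=5,interpolation=cv2.INTER_CUBIC))
E
```

```text
(no output)
```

View pics/w7c.png

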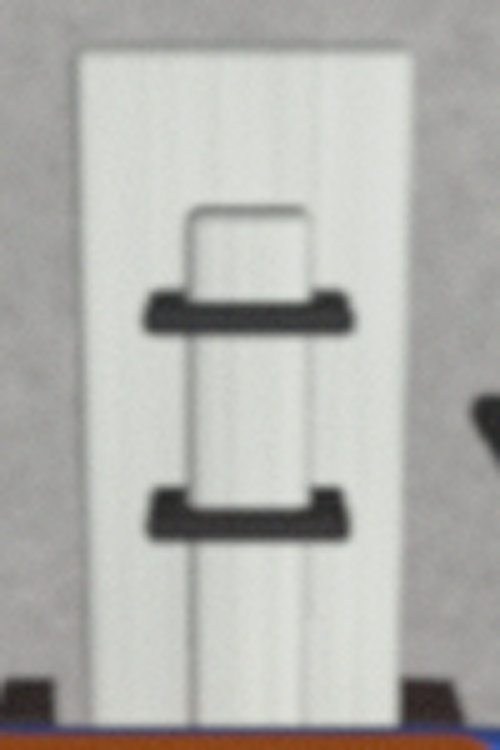

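```bash
python3 - <<'E'
from h import *
W=[]
c1=lambda *p:(np.array(p,float)+.5)/4.5-.5+[265,150]
c7=lambda *p:(np.array(p,float)+.5)/5-.5+[275,125]
o1=c1((119,386),(330,386),(169,553),(286,553),(166,268),(290,268),(77,54),(401,54),(88,720),(378,720))
o7=c7((143,333),(355,333),(191,508),(308,508),(190,212),(309,212),(80,54),(412,54))
V=[(meta("w1"),o1),(meta("w7"),o7)]; V=[(m,campose(m,m["st"]),o) for m,o in V]
def mod(p):
    x,y,a,h,xb=p
    P=np.array([[-.017,-.02,h+.006],[-.017,.02,h+.006],[.017,-.012,h],[.017,.012,h],[-.04,-.012,h],[-.04,.012,h],[xb-.1,-.045,.01],[xb-.1,.045,.01],[xb+.1,-.045,.01],[xb+.1,.045,.01]])
    r=np.array([[np.cos(a),-np.sin(a)],[np.sin(a),np.cos(a)]]); P[:,:2]=P[:,:2]@r.T+[x,y]; return P
def res(p,v=V): return np.concatenate([(proj(m,T,mod(p)[:len(o)])-o).ravel() for m,T,o in v])
for v in(V,V[:1],V[1:]):
    r=least_squares(res,[.6,.235,.262,.15,.03],args=(v,),loss='soft_l1'); print(r.x.round(4),np.degrees(r.x[2]).round(2),r.cost)
print(res(r.x,V[1:]).reshape(-1,2).round(1).tolist())
E
```

```text
[0.5987 0.2368 0.2539 0.148  0.0306] 14.55 15.935731061171621
[0.599  0.2372 0.2549 0.1473 0.0291] 14.61 9.912505423973766
[0.5987 0.2364 0.2476 0.1473 0.0319] 14.18 3.939045996360076
[[0.1, 1.0], [0.1, 0.9], [-0.6, -0.7], [0.3, -0.7], [-0.8, -0.2], [0.9, -0.2], [-2.1, 0.0], [1.2, -0.0]]
```

```bash
python3 - <<'E'
from h import *
d,w=delta([.5987,.2367,.41],down(np.radians(104.5)))
E
```

```text
t 8.1833 delta cm [0.84 0.45 0.02] rot [-0.006  0.002 -0.   ] joints [-0.63  0.35  0.22  1.5  -0.08  1.3   1.42] gap 0.0441
```

>>> {"api": "drive_tool", "payload": {
  "deltas": [
    [0.4,0.3,0,-0.006,0.002,0,1],
    [0.8,0.45,0,-0.006,0.002,0,1],
    [0.8,0.45,0,-0.006,0.002,0,1],
    [0.8,0.45,0,-0.006,0.002,0,1]
  ]
}}

```text
time: 8.52
tool_pos: [0.5978, 0.2384, 0.4095]
tcp_rot: [0.701, -0.09, 0.702, 0.09]
contact_force: [-0.4, 0.5, -2.0]
finger_gap: 0.044
```

```bash
python3 - <<'E'
from h import *
d,w=delta([.5987,.2367,.26],down(np.radians(104.5)))
E
```

```text
t 8.5167 delta cm [14.95 -0.2   0.07] rot [ 0.003 -0.002 -0.   ] joints [-0.63  0.35  0.22  1.51 -0.08  1.29  1.42] gap 0.044
```

>>> {"api": "drive_tool", "payload": {
  "deltas": [
    [1.5,-0.1,0.05,0.003,-0.002,0,1],
    [3.5,-0.2,0.05,0.003,-0.002,0,1],
    [6,-0.2,0.05,0.003,-0.002,0,1],
    [8.5,-0.2,0.05,0.003,-0.002,0,1],
    [11,-0.2,0.05,0.003,-0.002,0,1],
    [13,-0.2,0.05,0.003,-0.002,0,1],
    [14,-0.2,0.05,0.003,-0.002,0,1],
    [14.5,-0.2,0.05,0.003,-0.002,0,1]
  ]
}}

```text
time: 9.18
tool_pos: [0.5984, 0.2363, 0.2634]
tcp_rot: [0.701, -0.089, 0.702, 0.089]
contact_force: [-0.8, -0.4, -2.3]
finger_gap: 0.0443
```

>>> {"api": "drive_tool", "payload": {
  "deltas": [
    [0,0,0,0,0,0,1],
    [0,0,0,0,0,0,1],
    [0,0,0,0,0,0,1],
    [0,0,0,0,0,0,1]
  ]
}}

```text
time: 9.52
tool_pos: [0.5997, 0.2368, 0.2666]
tcp_rot: [0.703, -0.089, 0.7, 0.09]
contact_force: [0.6, -0.2, -1.9]
finger_gap: 0.0439
```

```bash
python3 - <<'E'
from h import *
d,w=delta([.5987,.2367,.26],down(np.radians(104.5)))
m,T=shot("w8"); print(m["st"]["tool_pos"],m["st"]["contact_force"])
from cell import imaging
x=imaging.camera("scene"); cv2.imwrite("pics/scene8.png",x["color"])
s=x["color"]
cv2.imwrite("pics/s8.png",cv2.resize(s[240:420,300:440],None,fx=3.2,fy=3.2,interpolation=cv2.INTER_CUBIC))
E
```

```text
t 9.5167 delta cm [ 0.66  0.02 -0.1 ] rot [-0.     0.004 -0.001] joints [-0.62  0.46  0.2   1.68 -0.1   1.    1.44] gap 0.0439
[0.59966348 0.23675837 0.26656301] [ 0.56102207 -0.23802676 -1.91950879]
```

View pics/w8.png

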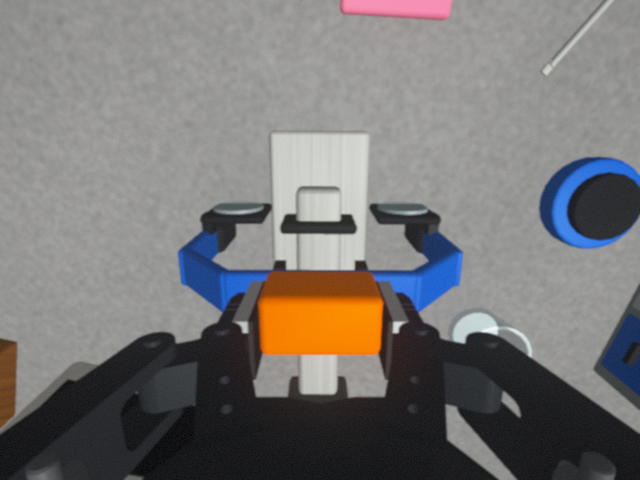

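View pics/s8.png

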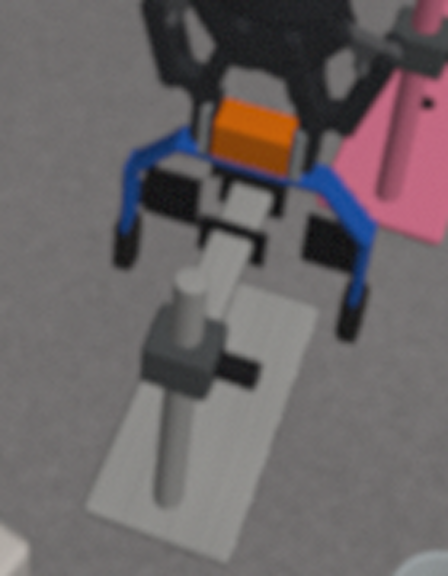

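>>> {"api": "drive_tool", "payload": {
  "deltas": [
    [0.3,0,-0.1,0,0.002,0,1],
    [0.6,0,-0.1,0,0.002,0,1],
    [0.9,0,-0.1,0,0.002,0,1],
    [1.2,0,-0.1,0,0.002,0,1],
    [1.5,0,-0.1,0,0.002,0,1],
    [1.8,0,-0.1,0,0.002,0,1]
  ]
}}

```text
time: 10.12
tool_pos: [0.598, 0.2363, 0.2465]
tcp_rot: [0.701, -0.089, 0.702, 0.089]
contact_force: [0.9, -0.3, -2.2]
finger_gap: 0.0441
```

>>> {"api": "drive_tool", "payload": {
  "deltas": [
    [0.1,0,0,0,0,0,1],
    [0.2,0,0,0,0,0,1],
    [0.3,0,0,0,0,0,1],
    [0.4,0,0,0,0,0,1],
    [0.5,0,0,0,0,0,1],
    [0.6,0,0,0,0,0,1],
    [0.6,0,0,0,0,0,1]
  ]
}}

```text
time: 10.7
tool_pos: [0.598, 0.2363, 0.2409]
tcp_rot: [0.701, -0.089, 0.702, 0.089]
contact_force: [-0.4, -0.0, -2.8]
finger_gap: 0.044
```

```bash
python3 - <<'E'
from h import *
d,w=delta([.5987,.2367,.23],down(np.radians(104.5)))
m,T=shot("w9"); print(m["st"]["tool_pos"],m["st"]["contact_force"],m["st"]["ft_torque"])
E
```

```text
t 10.7 delta cm [1.09 0.02 0.08] rot [ 0.    -0.001 -0.   ] joints [-0.61  0.49  0.19  1.71 -0.11  0.96  1.44] gap 0.044
[0.59795603 0.23627075 0.24089947] [-0.43548951 -0.03351639 -2.75548661] [ 0.05753486  0.07537834 -0.01155184]
```

View pics/w9.png

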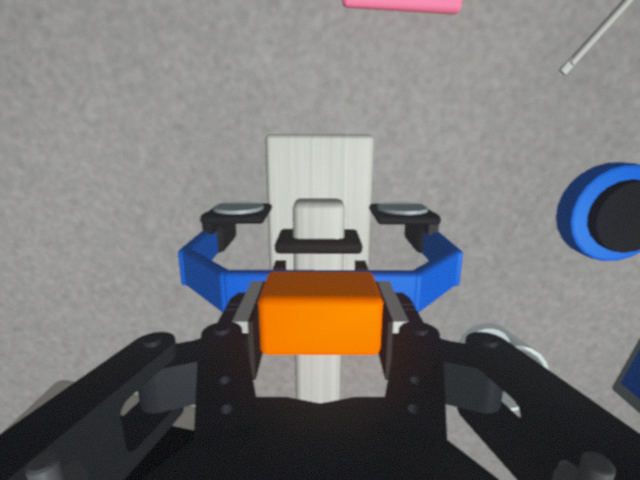

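>>> {"api": "drive_tool", "payload": {
  "deltas": [
    [0.1,0,0.05,0,0,0,1],
    [0.2,0,0.05,0,0,0,1],
    [0.3,0,0.05,0,0,0,1],
    [0.4,0,0.05,0,0,0,1],
    [0.5,0,0.05,0,0,0,1],
    [0.6,0,0.05,0,0,0,1],
    [0.6,0,0.05,0,0,0,1]
  ]
}}

```text
time: 11.33
tool_pos: [0.5984, 0.2364, 0.2348]
tcp_rot: [0.701, -0.089, 0.702, 0.089]
contact_force: [0.4, -0.1, -2.4]
finger_gap: 0.0438
```

>>> {"api": "drive_tool", "payload": {
  "deltas": [
    [0.05,0,0,0,0,0,1],
    [0.1,0,0,0,0,0,1],
    [0.15,0,0,0,0,0,1],
    [0.2,0,0,0,0,0,1],
    [0.2,0,0,0,0,0,1]
  ]
}}

```text
time: 11.75
tool_pos: [0.5985, 0.2364, 0.233]
tcp_rot: [0.701, -0.089, 0.702, 0.089]
contact_force: [0.3, -0.1, -3.5]
finger_gap: 0.0444
```

>>> {"api": "drive_tool", "payload": {
  "deltas": [
    [0.05,0,0,0,0,0,1],
    [0.1,0,0,0,0,0,1],
    [0.15,0,0,0,0,0,1],
    [0.2,0,0,0,0,0,1],
    [0.2,0,0,0,0,0,1]
  ]
}}

```text
time: 12.17
tool_pos: [0.5985, 0.2364, 0.231]
tcp_rot: [0.701, -0.089, 0.702, 0.089]
contact_force: [0.3, 0.2, -3.1]
finger_gap: 0.0441
```

>>> {"api": "drive_tool", "payload": {
  "deltas": [
    [0.05,0,0,0,0,0,1],
    [0.1,0,0,0,0,0,1],
    [0.1,0,0,0,0,0,1]
  ]
}}

```text
time: 12.42
tool_pos: [0.5985, 0.2364, 0.2299]
tcp_rot: [0.701, -0.089, 0.702, 0.089]
contact_force: [-0.1, 0.7, -3.0]
finger_gap: 0.0441
```

>>> {"api": "drive_tool", "payload": {
  "deltas": [
    [0.05,0,0,0,0,0,1],
    [0.1,0,0,0,0,0,1],
    [0.1,0,0,0,0,0,1]
  ]
}}

```text
time: 12.67
tool_pos: [0.5985, 0.2364, 0.2292]
tcp_rot: [0.701, -0.089, 0.702, 0.089]
contact_force: [-1.2, -0.4, 0.1]
finger_gap: 0.0441
```

>>> {"api": "drive_tool", "payload": {
  "deltas": [
    [0.05,0,0,0,0,0,1],
    [0.1,0,0,0,0,0,1],
    [0.1,0,0,0,0,0,1]
  ]
}}

```text
time: 12.92
tool_pos: [0.5985, 0.2364, 0.2283]
tcp_rot: [0.701, -0.089, 0.702, 0.089]
contact_force: [-1.7, 0.1, 2.2]
finger_gap: 0.0439
```

>>> {"api": "drive_tool", "payload": {
  "deltas": [
    [-0.03,0,0,0,0,0,1],
    [-0.05,0,0,0,0,0,1],
    [-0.05,0,0,0,0,0,1],
    [-0.05,0,0,0,0,0,1]
  ]
}}

```text
time: 13.25
tool_pos: [0.5985, 0.2364, 0.2286]
tcp_rot: [0.701, -0.089, 0.702, 0.089]
contact_force: [-0.8, -1.0, 1.8]
finger_gap: 0.044
```

```bash
python3 - <<'E'
from h import *
m,T=shot("w10"); print(m["st"]["tool_pos"],m["st"]["contact_force"],m["st"]["ft_torque"],q2R(m["st"]["tcp_rot"]).as_matrix()[:,0])
from cell import imaging
s=imaging.camera("scene")["color"]; w=cv2.imread("pics/w10.png")
cv2.imwrite("pics/s10.png",np.hstack([cv2.resize(s[240:420,300:440],(420,540),interpolation=cv2.INTER_CUBIC),cv2.resize(w[180:380,250:390],(378,540),interpolation=cv2.INTER_CUBIC)]))
E
```

```text
[0.59854277 0.23644375 0.22861403] [-0.83075024 -0.96858441  1.82931704] [-0.18033283  0.30494358 -0.0381038 ] [-6.03532367e-04  4.19328320e-04 -9.99999730e-01]
```

View pics/s10.png

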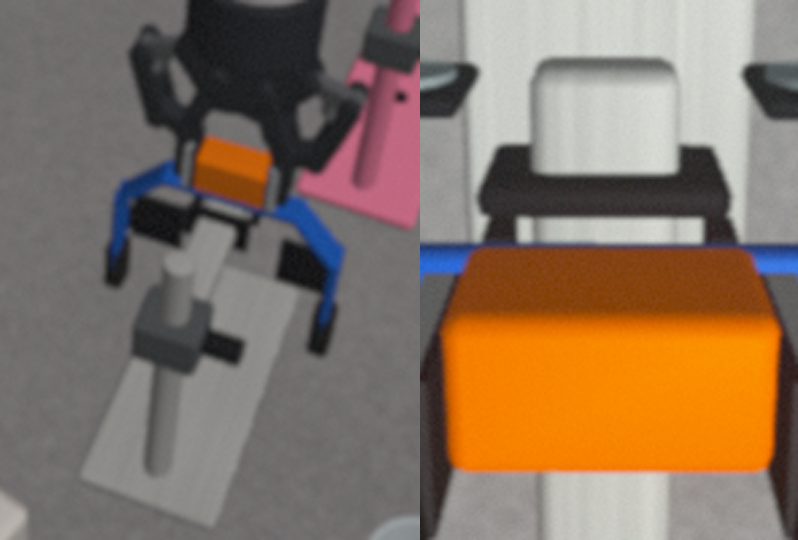

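>>> {"api": "drive_tool", "payload": {
  "deltas": [
    [-0.04,0,0,0,0,0,1],
    [-0.04,0,0,0,0,0,1],
    [-0.04,0,0,0,0,0,1]
  ],
  "squeeze": 30
}}

```text
time: 13.6
tool_pos: [0.5985, 0.2364, 0.2289]
tcp_rot: [0.701, -0.089, 0.702, 0.089]
contact_force: [-0.7, -0.6, -0.3]
finger_gap: 0.0439
```

>>> {"api": "drive_tool", "payload": {
  "deltas": [
    [0,0,0,0,0,0,0],
    [0,0,0,0,0,0,-0.3],
    [0,0,0,0,0,0,-0.6],
    [0,0,0,0,0,0,-0.8],
    [0,0,0,0,0,0,-0.8],
    [0,0,0,0,0,0,-0.8]
  ]
}}

```text
time: 14.1
tool_pos: [0.5986, 0.2364, 0.229]
tcp_rot: [0.701, -0.089, 0.702, 0.089]
contact_force: [-0.2, -1.1, 0.5]
finger_gap: 0.077
```

```bash
python3 - <<'E'
from h import *
m,T=shot("w11"); print(m["st"]["tool_pos"],m["st"]["contact_force"],m["st"]["ft_torque"],m["st"]["finger_gap"])
E
```

```text
[0.59859506 0.23642854 0.22897624] [-0.21196515 -1.06368764  0.53142627] [ 0.02558356  0.03278292 -0.02794354] 0.07700856879036008
```

View pics/w11.png

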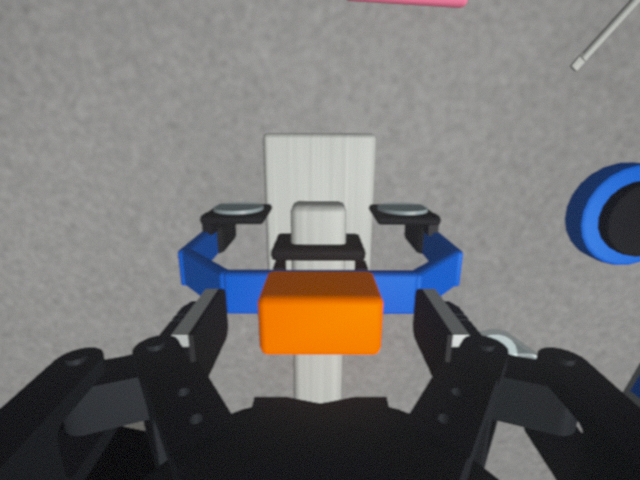

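>>> {"api": "drive_tool", "payload": {
  "deltas": [
    [-1,0,0,0,0,0,-0.8],
    [-2.5,0,0,0,0,0,-0.8],
    [-4.5,0,0,0,0,0,-0.8],
    [-7,0,0,0,0,0,-0.8],
    [-10,0,0,0,0,0,-0.8],
    [-13,0,0,0,0,0,-0.8],
    [-15,0,0,0,0,0,-0.8],
    [-16,0,0,0,0,0,-0.8]
  ]
}}

```text
time: 14.82
tool_pos: [0.5995, 0.2364, 0.3934]
tcp_rot: [0.703, -0.088, 0.7, 0.09]
contact_force: [-0.1, 0.8, -0.4]
finger_gap: 0.0769
```

>>> {"api": "drive_tool", "payload": {
  "deltas": [
    [0,0,0,0,0,0,-0.8],
    [0,0,-2,0,0,0,-0.8],
    [0,0,-4,0,0,0,-0.8],
    [0,0,-6,0,0,0,-0.8],
    [0,0,-7,0,0,0,-0.8],
    [0,0,-7,0,0,0,-0.8],
    [0,0,-7,0,0,0,-0.8]
  ]
}}

```text
time: 15.4
tool_pos: [0.5308, 0.2189, 0.3885]
tcp_rot: [0.701, -0.089, 0.702, 0.089]
contact_force: [0.1, -0.4, 1.1]
finger_gap: 0.077
```

```bash
python3 - <<'E'
from h import *
m,T=shot("w12"); print(m["st"]["time"],m["st"]["tool_pos"],m["st"]["contact_force"])
from cell import imaging
s=imaging.camera("scene")["color"]; w=cv2.imread("pics/w12.png")
cv2.imwrite("pics/scene12.png",s)
cv2.imwrite("pics/s12.png",np.hstack([cv2.resize(s[240:420,300:440],(420,540),interpolation=cv2.INTER_CUBIC),cv2.resize(w[130:380,230:405],(378,540),interpolation=cv2.INTER_CUBIC)]))
# predict headset pose check
rz=R.from_euler('z',np.radians(14.5+180))
P=np.array([[0,22.5,149],[0,-22.5,149],[0,77,0],[0,-77,0],[25,50,48],[25,-50,48]])/1e3-[0,0,.115]
print(proj(m,T,rz.apply(P)+[.5985,.2365,.1475]).round(0).tolist())
E
```

```text
15.4 [0.53077625 0.21889161 0.38847997] [ 0.05723486 -0.37349272  1.14884777]
[[293.0, 304.0], [346.0, 304.0], [258.0, 250.0], [381.0, 250.0], [274.0, 242.0], [365.0, 242.0]]
```

View pics/s12.png

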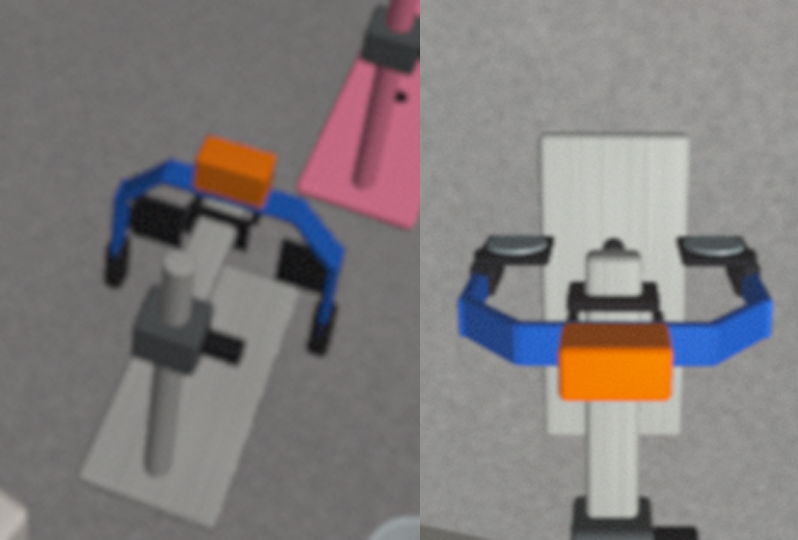

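View pics/w12.png

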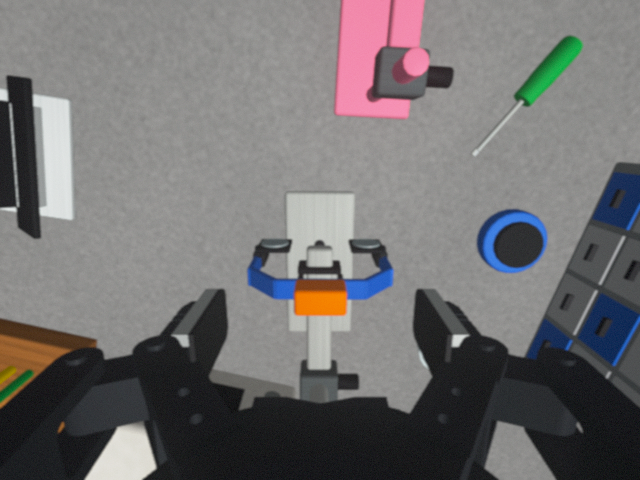

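View pics/scene12.png

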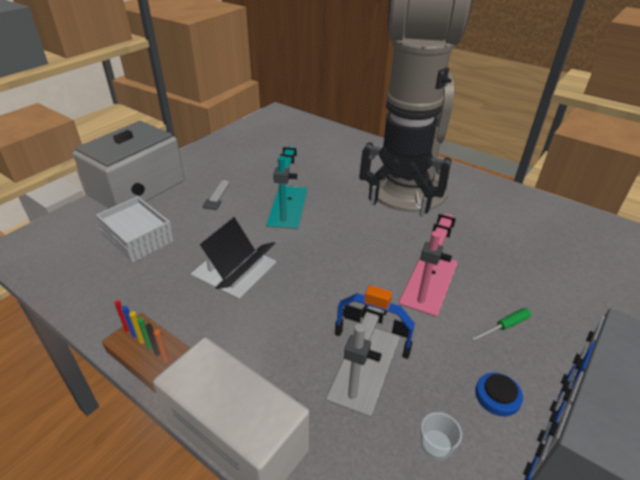

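The headset hangs upright between the collars. The crest sits at u = 295–347 against 293–346 predicted, and the lenses at (274, 243) and (366, 243) against (274, 242) and (365, 242). The bystanders haven't moved, so I'm handing the job in.

```bash
python3 -c "
from cell import ticket; print(ticket.close_job())"
```

```text
the job is handed in; nothing more can be done
None
```

The magnifier headset now hangs upright over the chrome stand's bar, with its crown between the two black collars and a leg on each side. I handed the job in at about 15.5 s of the 48 s allowed.

- **Pick:** I gripped the orange crest across its y sides along the headset's lean. While closing, the fingertips pressed on the crown with about 10 N. I eased off before lifting, and the wrist picture showed no slip.
- **Placing:** I lowered the headset in 0.5–1 mm steps at the end. The bar took the load with its top at about 147–148 mm, which agreed with the 148 mm measured from the pictures. The load on the bar peaked at about 5 N. I then eased off until it carried just the headset's weight before opening the fingers.
- **Last checks:** After backing away, the wrist picture showed the headset within about 2 pixels of where it should be. It looked level and still in place, nothing was touching it, and the bystanders and look-alike stands looked undisturbed.
- **Disagreements:** The first estimate put the crest up to about 6 mm nearer the gripper than the close-up showed; I corrected for this before gripping. Some edges in the stand measurement were off by up to about 2.5 pixels. No check failed.

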